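Line up the seasonings between the spice jar and the kitchen timer

ROBOT

A 7-joint arm with a two-finger parallel gripper is mounted at the origin on the work surface; the furniture and walls round the work are solid. World frame = base frame: x ahead of the robot, y to its left, z up, the work surface at z = 0. Lengths are in m, angles in rad, forces in N, time in s.
With the tool pointing down it reaches from about 0.425 to 0.875 m from the base axis. Payload 4.7 kg.
Tool frame: the origin (TCP) lies where the fingers leave the gripper's body, on its centre line; the fingertips stand 70 mm ahead of it and the grasp point (between the pads) lies 51 mm ahead of it; z points along the fingers, y is the line along which they close (so a half turn about z gives the same grasp; the last joint's range is limited). The gripper opens to 87 mm and grips with 3 to 60 N. Pads are 19 mm wide; open, the fingers measure 117 mm over their backs; the gripper's body (75 mm by 190 mm) begins 51 mm behind the grasp point.
Start: joints at [1.161, 0.321, -0.07, 1.45, 0.023, 1.371, -0.057], TCP at [0.267, -0.593, 0.292] pointing down, gripper open.
Joint ranges: [-2.86, 2.86], [-0.3, 2.09], [-1.38, 1.24], [0.06, 2.45], [-1.56, 4.7], [0.09, 2.05], [-2.69, 2.69]. Speed limits (rad/s): [2.57, 2.57, 3.14, 3.14, 3.14, 3.14, 3.14].

INTERFACE

Orientations are given as a rotation vector (axis times angle).
In Python, from bench import ctrl gives the robot as it stands.
- The arm moves only by the tool drive_tool, never from a script. Its argument "motion" is a list of rows, each a list of 3 entries, a list of its own where there are three numbers: the shift along the tool's x, y, z in cm, then the turn, a rotation vector about the tool's x, y, z in degrees, then the opening, from -1 (shut) to 1 (fully open). In form: [[[x, y, z], [ax, ay, az], claw], ...]. A call has 1 to 12 rows; each row shifts and turns the commanded pose from where the row before left it, along the tool's axes as they then stand; what a row does not reach is not made up. A row lasts 1/8 s, in which the tool goes at most 62.5 mm and 10.7 degrees, less where a joint would pass 70% of its speed; a pose out of reach is approached as far as the arm can. A call with a gripper value outside its range is refused whole. The fingers move at their own pace and stop on an object; "force" is the grip in N (left out, the last holds). Time passes only in rows, so rows that do not move let the fingers close. It gives the time, the measured TCP pose, the force, the opening and the grip force at its end, in the units of the state.
- ctrl.get_state(): the state, without advancing time (a new reading comes with each control period).
- ctrl.get_image(name): name is "scene" or "top" or "wrist"; returns the picture (420x560x3 uint8, red, green, blue); there is no depth.
- ctrl.calibration(name): a dict with "K" (3x3 intrinsics, pixels), "distortion" ([k1, k2, p1, p2, k3] as OpenCV has them; the pictures are not rectified), "origin" and "attitude" of the camera in the world; the wrist camera has in their place "tool_from_camera" (4x4, takes a point from camera to tool coordinates, whose origin is the TCP and whose axes are the flange's). Camera axes: x right, y up, looking along -z (the intrinsics and any distortion apply to the point x, -y, -z); pixel columns grow to the right and rows downward; lengths in m; the calibration is good to about 2 mm. A picture is of the moment at which its call begins: read the wrist's pose just before it. calibration takes no time and is no camera call.
- ctrl.close_job(): hands the job in; it is judged then, once.
The state is a dict: "time": time; "joint_positions": joint angles; "qd": joint speeds; "joint_torque": joint torques, N m; "position": TCP position; "tool_rot": TCP orientation; "ft_force": force on the tool from outside, world axes, zero at the start; "torque": the same for the moment, N m; "grip_width": opening from 0.0 (shut) to 1.0 (fully open); "grip_force": force on a finger pad.
Only numpy, scipy, OpenCV 4.12 (cv2) and the standard library are available. Lean on these libraries where they do the work, as an engineer would, in place of code of your own. Each camera call takes 0.05 s, during which the arm holds its last target. There are 200 camera calls.

TASK

On the wooden board, fill the four empty cork rounds between the black-capped spice jar and the kitchen timer, one thing to a round, each the right way up and centred on its round: the salt shaker right next to the spice jar, the lime next to the salt, the garlic bulb right next to the timer, and the pepper mill between the lime and the garlic. Leave the spice jar, the timer and the lemon where they are.

Things in the scene. Friction and masses are not known exactly. Their poses are not given: they have to be found in the camera images.
- board: low wooden board lying on the worktop, 100 x 460 x 16 mm, does not move in the run; origin at the centre of its underside, z up, flat top 16 mm up; six flush cork rounds, 62 mm across, in one row along its y axis with centres at x = 0, y = -190, -114, -38, +38, +114, +190 mm. The two end rounds (+-190) are taken by the spice jar and the timer, either way round; the four between are empty
- spice_jar: spice jar with a flat black cap, round, 41 mm across, 105 mm tall, standing on one end round of the board; origin at the centre of its underside, z up
- timer: round wind-up kitchen timer, cream below with a grey dial on top, 67 mm across, 54 mm tall, standing on the other end round of the board; origin at the centre of its underside, z up
- salt_shaker: glass salt shaker with a steel cap, standing loose on the worktop, round, 44 mm across up to 70 mm, 90 mm tall, 34 mm across at the cap, 0.1 kg; origin at the centre of its underside, z up
- lime_mid (a point): green lime lying loose on the worktop, 52 mm long along its x axis, 45 mm wide and 45 mm high, 0.05 kg; the point is its centre, 22 mm above whatever it lies on; z up at the start
- pepper_mill: turned dark wooden pepper mill standing loose on the worktop, round, 58 mm across at the foot, 170 mm tall; its head, 49 mm across, runs from 123 to 159 mm up with a small 12 mm knob above it and does not turn; held by its head it swings unless gripped firmly and carried slowly; 0.18 kg; origin at the centre of its underside, z up
- garlic: whole pinkish white garlic bulb standing loose on the worktop, 53 mm across at about 20 mm up, 52 mm tall with its stem, 0.03 kg; origin at the centre of its underside, z up
- lemon: yellow lemon lying loose on the worktop among the things to be moved, 72 x 57 x 58 mm; not wanted; origin at the middle of its underside
- tap (a point): foot of the tall fixed kitchen tap at the sink's near edge (an obstacle, not part of the job): column 60 mm across and its arch above it reach 430 mm up, the arch reaching 150 mm away from the robot; its lever sticks out 110 mm to the right, up to 190 mm high; the point is on the worktop under the column's axis. A small soap pump, 85 mm high, stands 150 mm to its right

How it is judged:
By the outcome, as a careful person would: the job done as asked, in the order asked, and still so for the second after the job is handed in, with the robot touching nothing.
It also fails if it takes over 136 s, if anything falls off the work surface, if the arm or the gripper's body presses on something with over 40 N, if the wrist force passes 120 N, or if a joint passes its speed limit or range.

## Working session

There is one attempt and no reset: what is moved stays moved. The work goes in short steps, Python scripts to look and compute and a tool call to move; the robot and the scene stay as the last step left them, time stands still between calls to the robot, and variables do not carry over. Pictures are saved under pics/ and viewed, at most 14 in all, crops included, and the job is handed in when it is done.

Besides the shell and the picture viewer there is one more tool, called after ">>>" in YAML: its name, and indented under it one key for each argument. drive_tool: Moves the arm, as the interface text tells. Its arguments: {"type":"object","properties":{"motion":{"type":"array","items":{"type":"array"}},"force":{"type":"number"}},"required":["motion"]}

```bash
mkdir -p pics; ls; python3 - <<'E'
from bench import ctrl
import cv2
for n in("scene","top"):
    cv2.imwrite(f"pics/{n}0.png",ctrl.get_image(n)[:,:,::-1])
    print(n,ctrl.calibration(n))
print(ctrl.calibration("wrist"))
print(ctrl.get_state())
E
```

```text
pics
scene {'K': array([[467.50976122,   0.        , 278.54097587],
       [  0.        , 467.50976122, 207.8229412 ],
       [  0.        ,   0.        ,   1.        ]]), 'distortion': array([0.03258705, 0.        , 0.        , 0.        , 0.        ]), 'origin': array([-0.32238165, -1.03334734,  0.62108814]), 'attitude': array([ 1.1005935 , -0.42148887, -0.59769038])}
top {'K': array([[441.53174048,   0.        , 275.74415319],
       [  0.        , 441.53174048, 211.42907552],
       [  0.        ,   0.        ,   1.        ]]), 'distortion': array([-0.04671576,  0.        ,  0.        ,  0.        ,  0.        ]), 'origin': array([ 0.36185776, -0.08966152,  1.20554613]), 'attitude': array([ 0.09090393, -0.09721499, -1.58901074])}
{'K': array([[309.41724148,   0.        , 280.49251787],
       [  0.        , 309.41724148, 213.08503917],
       [  0.        ,   0.        ,   1.        ]]), 'distortion': array([-0.07174167,  0.        ,  0.        ,  0.        ,  0.        ]), 'tool_from_camera': array([[ 1.03006139e-03,  9.55239972e-01,  2.95830247e-01,
         8.17932824e-02],
  
[... 288 characters left out ...]
array([ 1.16109056,  0.32173971, -0.07009383,  1.45154665,  0.02260972,
        1.37077577, -0.05692036]), 'qd': array([ 6.82032586e-04, -2.06752592e-03,  2.36036343e-03, -2.85661928e-03,
       -2.42844959e-04, -8.86670903e-04, -2.44299254e-05]), 'joint_torque': array([-2.48338465e-04, -4.92572558e+01, -4.05771118e-01, -3.13395560e+01,
       -6.40024315e-02,  3.95797240e-02,  6.44672923e-05]), 'position': array([ 0.26711466, -0.59217623,  0.29127999]), 'tool_rot': array([-3.06973192e+00, -6.60428174e-01,  7.05699799e-04]), 'ft_force': array([-0.56721288, -0.07259089, -0.48109981]), 'torque': array([ 0.03936174, -0.05163256, -0.02567613]), 'grip_force': 0.0, 'grip_width': 1.001673346078178}
```

View pics/scene0.png

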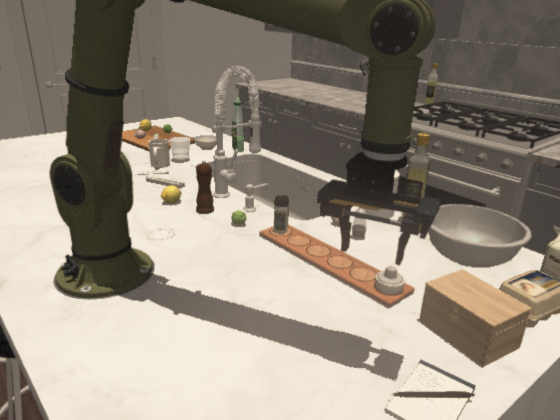

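View pics/top0.png

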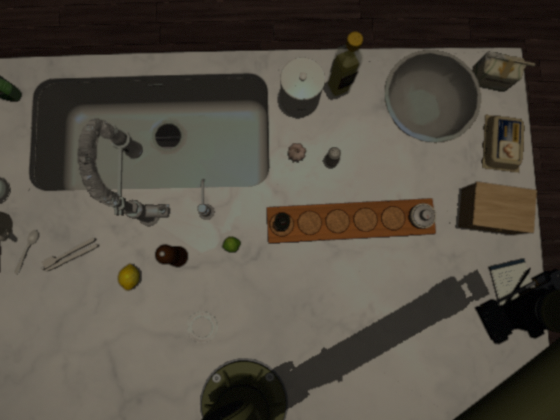

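The scene view shows the jar on the left end of the board and the timer on the right. In the top view:
- **Board:** the jar is at about (281,222) and the timer at (423,216). The empty rounds are at (309,223), (337,221), (365,219) and (393,216).
- **Things to move:** garlic (297,152), salt (333,156), lime (232,244), mill head (163,254) and foot (180,256).
- **Others:** lemon (129,277) and tap foot (120,207).

```bash
cat > h.py <<'E'
from bench import ctrl
import numpy as np,cv2
from scipy.spatial.transform import Rotation as R
def campose(n):
    c=ctrl.calibration(n)
    if n=="wrist":
        s=ctrl.get_state();T=np.eye(4);T[:3,:3]=R.from_rotvec(s["tool_rot"]).as_matrix();T[:3,3]=s["position"]
        T=T@c["tool_from_camera"]
    else:
        T=np.eye(4);T[:3,:3]=R.from_rotvec(c["attitude"]).as_matrix();T[:3,3]=c["origin"]
    return T,c["K"],c["distortion"]
def p2w(cam,uv,z):
    T,K,d=cam
    a=cv2.undistortPoints(np.array([[uv]],float),K,d)[0,0]
    r=T[:3,:3]@[a[0],-a[1],-1];o=T[:3,3]
    return o+r*(z-o[2])/r[2]
def w2p(cam,p):
    T,K,d=cam
    q=T[:3,:3].T@(np.array(p)-T[:3,3]);q=q*[1,-1,-1]
    return cv2.projectPoints(q.reshape(1,1,3),np.zeros(3),np.zeros(3),K,d)[0][0,0]
def tool(target,yaw=None):
    "target TCP pos -> shift in tool axes cm"
    s=ctrl.get_state();M=R.from_rotvec(s["tool_rot"])
    return np.round(100*M.inv().apply(np.array(target)-s["position"]),2)
E
python3 - <<'E'
from h import *
t=campose("top")
for n,uv,z in [("c1",(267,207),.016),("c2",(434,198.5),.016),("c3",(435.5,233.5),.016),("c4",(267.5,243),.016),
 ("r1",(309,223),.016),("r2",(337,221),.016),("r3",(365,219),.016),("r4",(393,216.5),.016),("jarcap",(281,221),.105),("timer",(423,215),.054),
 ("garlic",(297,152),.02),("salt",(333,155),.045),("lime",(231.5,244),.022),("millhead",(164,254),.16),("millfoot",(179,256),.0),("lemon",(129,277),.029),("tap",(120,207),0)]:
    print(n,p2w(t,uv,z).round(4))
s=ctrl.get_state();M=R.from_rotvec(s["tool_rot"]).as_matrix();print(M.round(3))
b=cv2.resize(ctrl.get_image("top")[130:300,110:450,::-1],None,fx=2.35,fy=2.35,interpolation=cv2.INTER_CUBIC)
cv2.imwrite("pics/topz.png",cv2.convertScaleAbs(b,alpha=1.8))
E
```

```text
c1 [ 0.5172 -0.0724  0.016 ]
c2 [ 0.5315 -0.5306  0.016 ]
c3 [ 0.4354 -0.5286  0.016 ]
c4 [ 0.4195 -0.072   0.016 ]
r1 [ 0.4712 -0.1852  0.016 ]
r2 [ 0.4751 -0.2613  0.016 ]
r3 [ 0.479  -0.3377  0.016 ]
r4 [ 0.4843 -0.4146  0.016 ]
jarcap [ 0.4695 -0.1081  0.105 ]
timer [ 0.4827 -0.4843  0.054 ]
garlic [ 0.6676 -0.1577  0.02  ]
salt [ 0.651  -0.2531  0.045 ]
lime [0.4184 0.0244 0.022 ]
millhead [0.3913 0.1711 0.16  ]
millfoot [0.3896 0.1699 0.    ]
lemon [0.3358 0.2967 0.029 ]
tap [0.5275 0.3346 0.    ]
[[ 0.912  0.411 -0.001]
 [ 0.411 -0.912  0.001]
 [-0.    -0.002 -1.   ]]
```

View pics/topz.png

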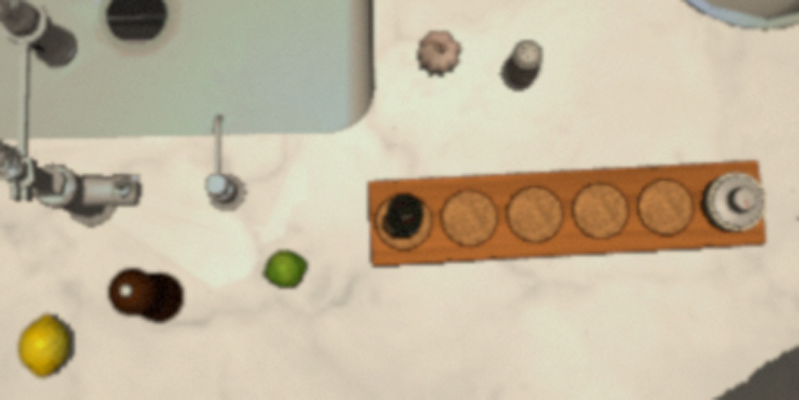

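Measured positions agree with the given sizes: the board comes out 458 x 97 mm, and the mill's head and foot lie on one vertical. First move: turn the tool so it closes across the row, then start towards the salt.

>>> drive_tool:
  motion:
    - [[0,0,0],[0,0,-9.7],1]
    - [[0,0,0],[0,0,-9.7],1]
    - [[0,0,0],[0,0,-9.7],1]
    - [[0,0,0],[0,0,-9.7],1]
    - [[0,0,0],[0,0,-9.7],1]
    - [[0,0,0],[0,0,-9.7],1]
    - [[0,0,0],[0,0,-9.7],1]
    - [[3.7,4.2,0],[0,0,0],1]
    - [[3.7,4.2,0],[0,0,0],1]
    - [[3.7,4.2,0],[0,0,0],1]
    - [[3.7,4.2,0],[0,0,0],1]
    - [[3.7,4.2,0],[0,0,0],1]
  force: 15

```text
time: 1.65
position: [0.471, -0.3983, 0.2921]
tool_rot: [-2.179, -2.263, 0.0]
ft_force: [0.5, -1.1, 0.3]
grip_width: 1.0
grip_force: 0.0
```

>>> drive_tool:
  motion:
    - [[3.7,4.2,0],[0,0,0],1]
    - [[3.7,4.2,-0.5],[0,0,0],1]
    - [[3.7,4.2,0],[0,0,0],1]
    - [[3.7,4.2,0],[0,0,0],1]
    - [[0,0,0],[0,0,0],1]
    - [[0,0,0],[0,0,0],1]
    - [[0,0,0],[0,0,0],1]

```text
time: 2.52
position: [0.6312, -0.2475, 0.2971]
tool_rot: [2.182, 2.26, -0.002]
ft_force: [-0.4, -0.5, 0.1]
grip_width: 1.002
grip_force: 0.0
```

```bash
python3 - <<'E'
from h import *
c=campose("wrist");im=ctrl.get_image("wrist")
cv2.imwrite("pics/w1.png",im[:,:,::-1])
s=ctrl.get_state();print(s["position"],R.from_rotvec(s["tool_rot"]).as_matrix().round(3),s["joint_positions"].round(2))
for p in [(.651,-.253,0),(.651,-.253,.09),(.6676,-.1577,.02)]: print(w2p(c,p))
E
```

```text
[ 0.63125019 -0.24746062  0.2971948 ] [[-0.035  0.999 -0.001]
 [ 0.999  0.035 -0.001]
 [-0.001 -0.001 -1.   ]] [ 0.67  0.42 -0.46  1.35  0.18  1.42  0.25]
[295.56666203 188.16387617]
[299.67389627 207.83606648]
[314.96292833 111.22659776]
```

View pics/w1.png

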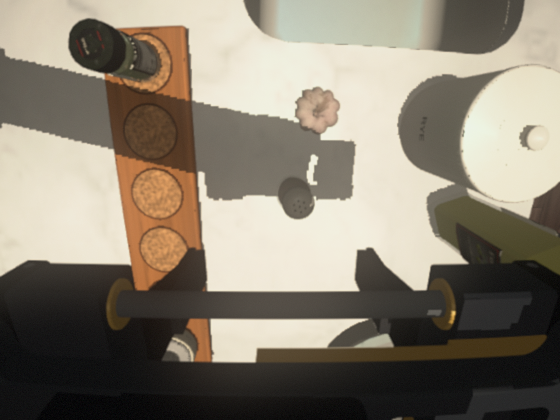

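The wrist view shows the salt cap at about (298,205), the garlic at (318,110), and rounds r1 (150,131), r2 (157,193) and r3 (163,249). These lie close to the predictions.

```bash
python3 - <<'E'
from h import *
c=campose("wrist")
print("salt",p2w(c,(298,205),.09),p2w(c,(297,190),.022))
print("garlic",p2w(c,(318,110),.025))
for uv in [(150,131.5),(157,193.5),(163,249)]: print(p2w(c,uv,.016))
t=campose("top")
for uv in [(309.6,222.3),(337.7,220.9),(365.3,219.6),(393.4,218.3)]: print(p2w(t,uv,.016))
E
```

```text
salt [ 0.64924789 -0.25002248  0.09      ] [ 0.65170489 -0.25021385  0.022     ]
garlic [ 0.67053726 -0.15622063  0.025     ]
[ 0.47403115 -0.18626885  0.016     ]
[ 0.47692748 -0.26207528  0.016     ]
[ 0.47859936 -0.33777554  0.016     ]
[ 0.47308622 -0.1869183   0.016     ]
[ 0.47533732 -0.26324514  0.016     ]
[ 0.47733884 -0.33847359  0.016     ]
[ 0.47930889 -0.41542187  0.016     ]
```

>>> drive_tool:
  motion:
    - [[-0.4,1.9,3],[0,0,0],1]
    - [[0,0,4.6],[0,0,0],1]
    - [[0,0,4],[0,0,0],1]
    - [[0,0,4],[0,0,0],1]
    - [[0,0,3],[0,0,0],1]
    - [[0,0,1],[0,0,0],1]
    - [[0,0,0],[0,0,0],0]
    - [[0,0,0],[0,0,0],-1]
    - [[0,0,0],[0,0,0],-1]
    - [[0,0,0],[0,0,0],-1]
    - [[0,0,0],[0,0,0],-1]
    - [[0,0,0],[0,0,0],-1]
  force: 15

```text
time: 4.08
position: [0.6513, -0.2488, 0.1015]
tool_rot: [2.179, 2.263, -0.001]
ft_force: [-1.6, -0.3, 1.8]
grip_width: 0.465
grip_force: 15.0
```

>>> drive_tool:
  motion:
    - [[0,0,0],[0,0,0],-1]
    - [[0,0,0],[0,0,0],-1]

```text
time: 4.32
position: [0.6514, -0.2488, 0.1015]
tool_rot: [2.179, 2.263, -0.001]
ft_force: [-1.3, 0.2, 3.5]
grip_width: 0.469
grip_force: 15.1
```

>>> drive_tool:
  motion:
    - [[0,0,-2],[0,0,0],-1]
    - [[0,0,-3],[0,0,0],-1]
    - [[0,0,-2],[0,0,0],-1]
    - [[1.0,-2.6,0],[0,0,0],-1]
    - [[1.0,-2.6,0],[0,0,0],-1]
    - [[1.0,-2.6,0],[0,0,0],-1]
    - [[1.0,-2.6,0],[0,0,0],-1]
    - [[1.0,-2.6,0],[0,0,0],-1]
    - [[1.0,-2.6,0],[0,0,0],-1]
    - [[0.8,-2,0],[0,0,0],-1]
    - [[0,0,0],[0,0,0],-1]
    - [[0,0,0],[0,0,0],-1]

```text
time: 5.82
position: [0.474, -0.1877, 0.172]
tool_rot: [2.177, 2.262, 0.001]
ft_force: [-0.9, -0.9, -1.3]
grip_width: 0.466
grip_force: 14.7
```

```bash
python3 - <<'E'
from h import *
c=campose("wrist");im=ctrl.get_image("wrist")
cv2.imwrite("pics/w2.png",im[:,:,::-1])
s=ctrl.get_state();p=s["position"];print(p,tool((.4735,-.1866,.1185)))
print("axis grasp bottom/top",w2p(c,p+[0,0,-.1015]),w2p(c,p+[0,0,-.0115]))
print([w2p(c,(x,y,.016)).round(1) for x,y in[(.4735,-.1866),(.476,-.2627),(.478,-.3385)]])
E
```

```text
[ 0.47401605 -0.18763934  0.17180627] [ 0.11 -0.06  5.33]
axis grasp bottom/top [279.76259839 242.84255923] [279.74391518 329.31147708]
[array([279.2, 216.7]), array([278.8, 295.2]), array([278. , 360.2])]
```

View pics/w2.png

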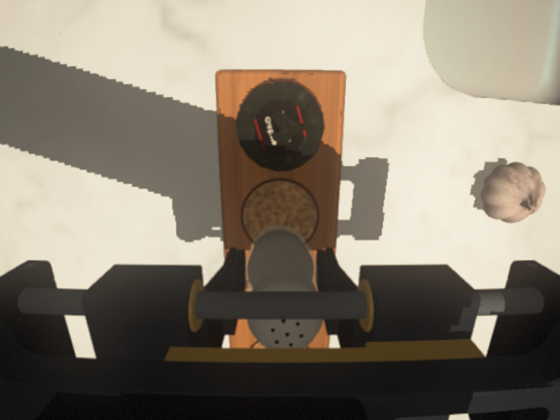

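```bash
python3 - <<'E'
from h import *
c=campose("wrist")
s=ctrl.get_state();p=s["position"]
for z in (-.1015,-.09,-.0315):
  print(z,[w2p(c,p+[dx,dy,z]).round(1) for dx,dy in[(0,.022),(.022,0),(-.022,0),(0,-.022)]])
E
cat > /dev/null
```

```text
-0.1015 [array([281., 212.]), array([312.1, 244.2]), array([247.2, 241.8]), array([278.5, 272.1])]
-0.09 [array([281.1, 217.4]), array([313.9, 251.2]), array([245.4, 248.7]), array([278.4, 280.3])]
-0.0315 [array([281.5, 258.7]), array([326.9, 303.1]), array([232.2, 300. ]), array([277.9, 340.3])]
```

```bash
python3 - <<'E'
from h import *
im=cv2.imread("pics/w2.png")[170:370,190:370]
cv2.imwrite("pics/w2c.png",cv2.convertScaleAbs(cv2.resize(im,None,fx=3,fy=3,interpolation=cv2.INTER_CUBIC),alpha=1.8,beta=20))
E
```

```text
(no output)
```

View pics/w2c.png

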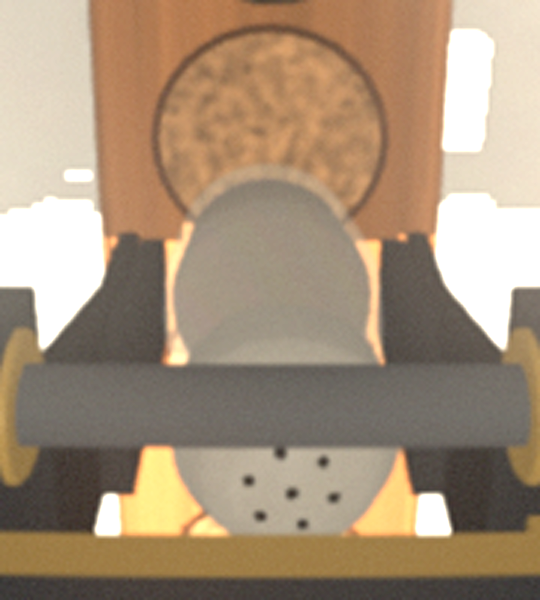

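>>> drive_tool:
  motion:
    - [[0.2,-0.1,2],[0,0,0],-1]
    - [[0,0,2],[0,0,0],-1]
    - [[0,0,1],[0,0,0],-1]
    - [[0,0,0.3],[0,0,0],-1]
    - [[0,0,0],[0,0,0],-1]
    - [[0,0,0.1],[0,0,0],-1]
    - [[0,0,0],[0,0,0],-0.3]
    - [[0,0,0],[0,0,0],0.2]
    - [[0,0,0],[0,0,0],0.6]
    - [[0,0,0],[0,0,0],1]
    - [[0,0,0],[0,0,0],1]
    - [[0,0,0],[0,0,0],1]

```text
time: 7.38
position: [0.4719, -0.1855, 0.1172]
tool_rot: [2.179, 2.263, -0.0]
ft_force: [-1.0, 0.6, 0.0]
grip_width: 0.943
grip_force: 0.0
```

>>> drive_tool:
  motion:
    - [[0,0,-2],[0,0,0],1]
    - [[0,0,-4],[0,0,0],1]
    - [[0,0,-5],[0,0,0],1]
    - [[0,0,-5],[0,0,0],1]
    - [[3,0,-1],[0,0,0],1]
    - [[4,-1,0],[0,0,0],1]
    - [[4,-1,0],[0,0,0],1]
    - [[4,-1,0],[0,0,0],1]
    - [[2,-0.7,0],[0,0,0],1]
    - [[0,0,0],[0,0,0],1]
    - [[0,0,0],[0,0,0],1]

```text
time: 8.75
position: [0.4288, -0.0186, 0.2873]
tool_rot: [2.181, 2.261, -0.0]
ft_force: [-1.3, -0.3, 0.3]
grip_width: 0.999
grip_force: 0.0
```

```bash
python3 - <<'E'
from h import *
c=campose("wrist");im=ctrl.get_image("wrist");t=ctrl.get_image("top")
a=cv2.convertScaleAbs(cv2.resize(t[190:260,220:440],None,fx=2.5454,fy=2.5454,interpolation=cv2.INTER_CUBIC),alpha=1.8)
cv2.imwrite("pics/w3.png",np.vstack([im,a[:175]])[:,:,::-1])
s=ctrl.get_state();p=s["position"];print(p,a.shape,R.from_rotvec(s["tool_rot"]).as_matrix().round(3),s["joint_positions"].round(2))
print(w2p(c,(.4184,.0244,.022)),w2p(campose("top"),(.4735,-.1866,.106)))
E
```

```text
[ 0.42877847 -0.01851861  0.28711739] (178, 560, 3) [[-0.036  0.999 -0.   ]
 [ 0.999  0.036  0.   ]
 [ 0.    -0.    -1.   ]] [ 0.69 -0.16 -0.64  1.95 -0.1   1.32  0.12]
[272.36359063 152.12143223] [312.30378312 218.73351429]
```

View pics/w3.png

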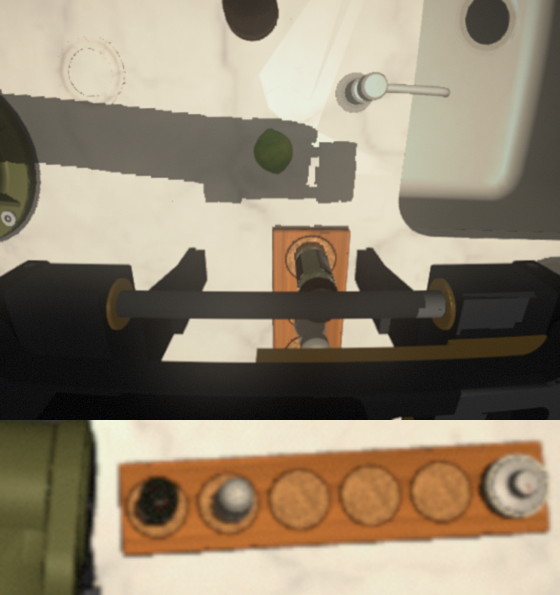

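The salt stands on r1: cap at (313.1,218.3) in the full top view, predicted (312.3,218.7). The lime is at (273,151) in the wrist view, as predicted.

```bash
python3 - <<'E'
from h import *
c=campose("wrist");im=ctrl.get_image("wrist")
hsv=cv2.cvtColor(im,cv2.COLOR_RGB2HSV);m=cv2.inRange(hsv,(30,100,20),(80,255,255));m[:,:200]=0;m[:,350:]=0;m[:100]=0;m[200:]=0
k=max(cv2.findContours(m,0,1)[0],key=cv2.contourArea);e=cv2.fitEllipse(k);print(e)
w=p2w(c,e[0],.022);print(w,tool((max(w[0],.424),w[1],.077)))
E
```

```text
((272.17279052734375, 153.41680908203125), (20.821435928344727, 29.443851470947266), 84.90181732177734)
[0.41812101 0.02322939 0.022     ] [ 4.16 -0.32 21.01]
```

>>> drive_tool:
  motion:
    - [[2.1,0,3],[0,0,0],1]
    - [[2.1,-0.3,4],[0,0,0],1]
    - [[0,0,4],[0,0,0],1]
    - [[0,0,4],[0,0,0],1]
    - [[0,0,3],[0,0,0],1]
    - [[0,0,2],[0,0,0],1]
    - [[0,0,1],[0,0,0],1]
    - [[0,0,0],[0,0,0],1]
    - [[0,0,0],[0,0,0],1]
  force: 8

```text
time: 10.02
position: [0.4246, 0.0248, 0.078]
tool_rot: [2.178, 2.262, 0.001]
ft_force: [-0.5, 0.0, -0.1]
grip_width: 1.001
grip_force: 0.0
```

```bash
python3 - <<'E'
from h import *
c=campose("wrist");im=ctrl.get_image("wrist")
cv2.imwrite("pics/w4.png",im[:,:,::-1])
s=ctrl.get_state();print(s["position"],tool((.424,.0235,.077)),s["joint_positions"].round(2),R.from_rotvec(s["tool_rot"]).as_matrix().round(3))
print(w2p(c,(.4184,.0235,.022)),w2p(c,s["position"]-[0,0,.051]))
E
```

```text
[0.42464926 0.02471934 0.07804468] [-0.12 -0.07  0.1 ] [ 0.61  0.14 -0.75  2.19  0.12  0.86 -0.18] [[-0.038  0.999  0.002]
 [ 0.999  0.038 -0.   ]
 [-0.001  0.002 -1.   ]]
[268.0518235  277.62922821] [279.71785386 280.73100724]
```

View pics/w4.png

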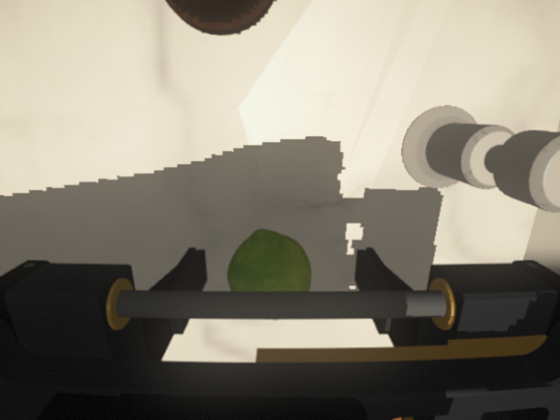

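The lime is at (270,275), between the open fingers. I'll close on it.

>>> drive_tool:
  motion:
    - [[0,0,0.1],[0,0,0],0.4]
    - [[0,0,0],[0,0,0],0]
    - [[0,0,0],[0,0,0],-0.5]
    - [[0,0,0],[0,0,0],-1]
    - [[0,0,0],[0,0,0],-1]
    - [[0,0,0],[0,0,0],-1]
    - [[0,0,0],[0,0,0],-1]
    - [[0,0,-1],[0,0,0],-1]
    - [[0,0,-3],[0,0,0],-1]
    - [[0,0,-4],[0,0,0],-1]
    - [[0,0,-4],[0,0,0],-1]
    - [[0,0,-4],[0,0,0],-1]
  force: 8

```text
time: 11.58
position: [0.4237, 0.0252, 0.2382]
tool_rot: [2.177, 2.263, 0.001]
ft_force: [1.0, -0.1, 0.1]
grip_width: 0.498
grip_force: 8.0
```

>>> drive_tool:
  motion:
    - [[-3,0.5,-0.5],[0,0,0],-1]
    - [[-3.5,0.5,0],[0,0,0],-1]
    - [[-3.5,0.5,0],[0,0,0],-1]
    - [[-3.5,0.5,0],[0,0,0],-1]
    - [[-3.5,0.5,0],[0,0,0],-1]
    - [[-3.5,0.5,0],[0,0,0],-1]
    - [[-3.5,0.5,0],[0,0,0],-1]
    - [[-3,0.5,0],[0,0,0],-1]
    - [[-2,0,0],[0,0,0],-1]
    - [[0,0,0],[0,0,0],-1]
    - [[0,0,0],[0,0,0],-1]

```text
time: 12.95
position: [0.475, -0.2619, 0.2414]
tool_rot: [-2.177, -2.265, -0.001]
ft_force: [-0.8, 0.5, -1.4]
grip_width: 0.494
grip_force: 8.0
```

```bash
python3 - <<'E'
from h import *
c=campose("wrist");im=ctrl.get_image("wrist")
cv2.imwrite("pics/w5.png",im[:,:,::-1])
s=ctrl.get_state();print(s["position"],tool((.476,-.2627,.095)),s["joint_positions"].round(2))
print(w2p(c,s["position"]-[0,0,.051]))
E
```

```text
[ 0.47506425 -0.26172749  0.24142307] [-0.11  0.09 14.64] [ 0.89  0.15 -0.48  1.77  0.07  1.23  0.44]
[279.92688158 280.45969739]
```

View pics/w5.png

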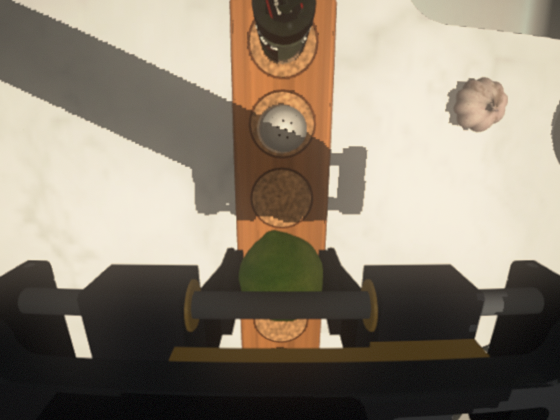

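Lime is held at (281,277). Below it are the salt on r1 at (282,130) and r2 at (282,197). I'll lower it onto r2.

>>> drive_tool:
  motion:
    - [[-0.1,0.1,4],[0,0,0],-1]
    - [[0,0,4],[0,0,0],-1]
    - [[0,0,3.5],[0,0,0],-1]
    - [[0,0,2],[0,0,0],-1]
    - [[0,0,1],[0,0,0],-1]
    - [[0,0,0.3],[0,0,0],-1]
    - [[0,0,0],[0,0,0],-1]
    - [[0,0,0],[0,0,0],-1]
    - [[0,0,0],[0,0,0],0.05]
    - [[0,0,0],[0,0,0],0.1]
    - [[0,0,0],[0,0,0],0.2]
    - [[0,0,0],[0,0,0],0.4]

```text
time: 14.5
position: [0.476, -0.2643, 0.0933]
tool_rot: [2.179, 2.263, -0.0]
ft_force: [1.0, -0.0, -0.8]
grip_width: 0.64
grip_force: 0.0
```

>>> drive_tool:
  motion:
    - [[0,0,0],[0,0,0],1]
    - [[0,0,0],[0,0,0],1]
    - [[0,0,-2],[0,0,0],1]
    - [[0,0,-4],[0,0,0],1]
    - [[0,0,-4],[0,0,0],1]
    - [[0,0,-4],[0,0,0],1]
    - [[0,2,-1],[0,0,0],1]
    - [[1,5,0],[0,0,0],1]
    - [[1,5,0],[0,0,0],1]
    - [[1,5,0],[0,0,0],1]
    - [[0,1,0],[0,0,0],1]
    - [[0,0,0],[0,0,0],1]

```text
time: 16.0
position: [0.6545, -0.2274, 0.2425]
tool_rot: [-2.177, -2.263, 0.001]
ft_force: [-0.7, 0.5, -0.2]
grip_width: 0.999
grip_force: 0.0
```

```bash
python3 - <<'E'
from h import *
c=campose("wrist");im=ctrl.get_image("wrist");t=ctrl.get_image("top")
a=cv2.convertScaleAbs(cv2.resize(t[190:260,220:440],None,fx=2.5454,fy=2.5454,interpolation=cv2.INTER_CUBIC),alpha=1.8)
cv2.imwrite("pics/w6.png",np.vstack([im,a])[:,:,::-1])
s=ctrl.get_state();print(s["position"],tool((.6705,-.1565,.072)))
print(w2p(c,(.6705,-.1562,.02)),w2p(c,(.476,-.2627,.038)),w2p(c,(.476,-.2627,.016)))
E
```

```text
[ 0.65347749 -0.22862875  0.24317958] [ 7.16  1.99 17.11]
[299.35821286 129.28630225] [108.61116623 229.04752035] [118.8512467  222.24704234]
```

View pics/w6.png

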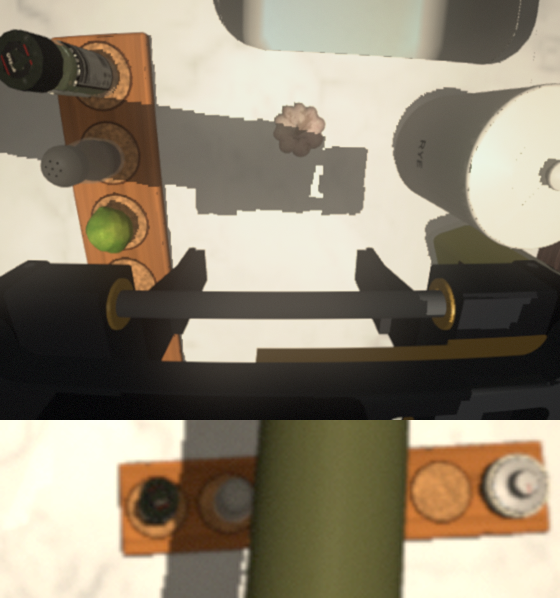

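The lime sits on r2 at (110,229), predicted (108.6,229). The garlic is at (300,130), as measured before. The white canister's base edge is at about (395,150), so I'll check its clearance to the gripper body.

```bash
python3 - <<'E'
from h import *
c=campose("wrist");t=campose("top")
for uv in[(394,150),(400,120),(412,190)]: print(p2w(c,uv,0))
print([p2w(t,(281,80),z)[:2] for z in(.1,.15)],[p2w(t,(301,103),z)[:2] for z in(.08,.12,.15)])
E
```

```text
[ 0.77440026 -0.17549147  0.        ]
[ 0.77665473 -0.14389923  0.        ]
[ 0.80127303 -0.21873202  0.        ]
[array([ 0.84185174, -0.11637198]), array([ 0.82014329, -0.11516396])] [array([ 0.78532206, -0.16850825]), array([ 0.77027285, -0.16570617]), array([ 0.75898595, -0.16360461])]
```

The canister's near edge is at x ≈ 0.773, only about 7 mm from where the body would end. I'll turn the gripper 70° for the garlic pick.

>>> drive_tool:
  motion:
    - [[3.6,1,0],[0,0,0],1]
    - [[3.6,1,0],[0,0,0],1]
    - [[0,0,2],[0,0,-10],1]
    - [[0,0,2],[0,0,-10],1]
    - [[0,0,2],[0,0,-10],1]
    - [[0,0,0],[0,0,-10],1]
    - [[0,0,0],[0,0,-10],1]
    - [[0,0,0],[0,0,-10],1]
    - [[0,0,0],[0,0,-10],1]
    - [[0,0,0],[0,0,0],1]
    - [[0,0,0],[0,0,0],1]

```text
time: 17.48
position: [0.6713, -0.1557, 0.1836]
tool_rot: [0.493, 3.103, -0.002]
ft_force: [0.6, 0.1, 0.9]
grip_width: 1.0
grip_force: 0.0
```

```bash
python3 - <<'E'
from h import *
c=campose("wrist");im=ctrl.get_image("wrist")
s=ctrl.get_state();print(s["position"],tool((.6705,-.1565,.076)),s["joint_positions"].round(2),R.from_rotvec(s["tool_rot"]).as_matrix().round(3))
print(w2p(c,(.6705,-.1565,.025)))
hsv=cv2.cvtColor(im,cv2.COLOR_RGB2HSV)
cv2.imwrite("pics/w7.png",im[:,:,::-1])
E
```

```text
[ 0.67146267 -0.15543422  0.18351683] [ 0.06 -0.12 10.75] [ 0.71  0.58 -0.74  1.45  0.4   1.26  1.19] [[-0.951  0.309 -0.   ]
 [ 0.309  0.951 -0.001]
 [-0.    -0.001 -1.   ]]
[279.59184199 216.28317488]
```

View pics/w7.png

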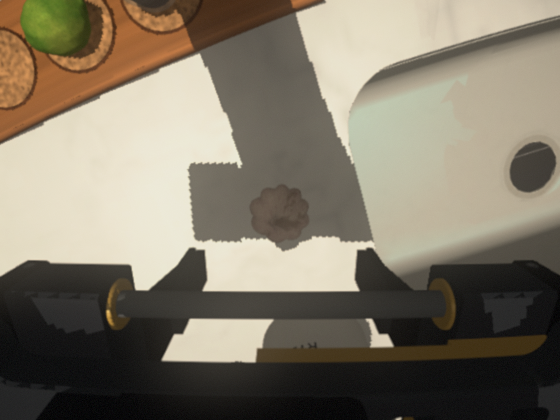

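The garlic is at (280,215), matching the prediction (280,216). I'll descend, grip gently, lift and turn back.

>>> drive_tool:
  motion:
    - [[0,-0.1,4],[0,0,0],1]
    - [[0,0,4],[0,0,0],1]
    - [[0,0,2],[0,0,0],1]
    - [[0,0,0.7],[0,0,0],1]
    - [[0,0,0],[0,0,0],0.6]
    - [[0,0,0],[0,0,0],0.2]
    - [[0,0,0],[0,0,0],-0.2]
    - [[0,0,0],[0,0,0],-1]
    - [[0,0,0],[0,0,0],-1]
    - [[0,0,0],[0,0,0],-1]
    - [[0,0,0],[0,0,0],-1]
  force: 6

```text
time: 18.9
position: [0.6718, -0.1559, 0.0766]
tool_rot: [0.487, 3.103, -0.0]
ft_force: [-1.1, 0.2, 3.0]
grip_width: 0.57
grip_force: 6.0
```

>>> drive_tool:
  motion:
    - [[0,0,-1],[0,0,0],-1]
    - [[0,0,-3],[0,0,0],-1]
    - [[0,0,-4],[0,0,0],-1]
    - [[0,0,-4],[0,0,0],-1]
    - [[0,0,-3],[0,0,0],-1]
    - [[0,0,0],[0,0,10],-1]
    - [[0,0,0],[0,0,10],-1]
    - [[0,0,0],[0,0,10],-1]
    - [[0,0,0],[0,0,10],-1]
    - [[0,0,0],[0,0,10],-1]
    - [[0,0,0],[0,0,10],-1]
    - [[0,0,0],[0,0,10],-1]

```text
time: 20.4
position: [0.6715, -0.1554, 0.2265]
tool_rot: [-2.185, -2.257, -0.0]
ft_force: [1.2, 0.2, -0.6]
grip_width: 0.568
grip_force: 6.0
```

>>> drive_tool:
  motion:
    - [[-3,-2,0],[0,0,0],-1]
    - [[-3,-2,0],[0,0,0],-1]
    - [[-3,-2,0],[0,0,0],-1]
    - [[-3,-2.2,0],[0,0,0],-1]
    - [[-3,-2.2,0],[0,0,0],-1]
    - [[-3,-2.2,0],[0,0,0],-1]
    - [[-3,-2.2,0],[0,0,0],-1]
    - [[-3,-2.2,0],[0,0,0],-1]
    - [[-1.4,-2.5,0],[0,0,0],-1]
    - [[0,0,0],[0,0,0],-1]
    - [[0,0,0],[0,0,0],-1]

```text
time: 21.78
position: [0.4872, -0.416, 0.2266]
tool_rot: [2.177, 2.264, 0.002]
ft_force: [0.4, 0.2, -0.3]
grip_width: 0.565
grip_force: 6.0
```

```bash
python3 - <<'E'
from h import *
c=campose("wrist");im=ctrl.get_image("wrist")
s=ctrl.get_state();print(s["position"],tool((.480,-.4148,.093)),s["joint_positions"].round(2),R.from_rotvec(s["tool_rot"]).as_matrix().round(3))
print(w2p(c,s["position"]-[0,0,.051]))
cv2.imwrite("pics/w8.png",im[:,:,::-1])
E
```

```text
[ 0.48763375 -0.41563268  0.22656275] [ 0.11 -0.77 13.36] [ 1.01  0.37 -0.44  1.55  0.16  1.26  0.59] [[-0.04   0.999  0.001]
 [ 0.999  0.04   0.001]
 [ 0.     0.001 -1.   ]]
[280.52457015 279.89458263]
```

View pics/w8.png

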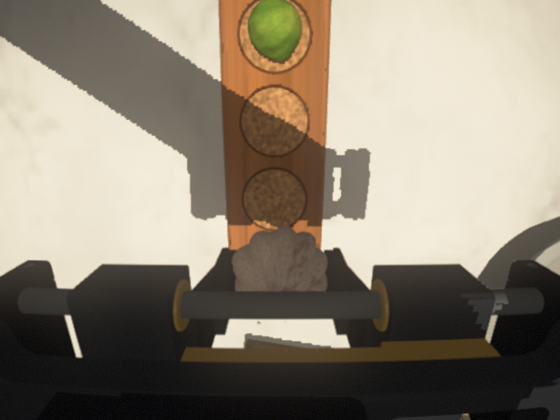

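Garlic is centred in the grip at (281,270), with r4 at (275,198). I'll lower it there.

>>> drive_tool:
  motion:
    - [[0.1,-0.8,3],[0,0,0],-1]
    - [[0,0,4],[0,0,0],-1]
    - [[0,0,3.5],[0,0,0],-1]
    - [[0,0,1.8],[0,0,0],-1]
    - [[0,0,0.8],[0,0,0],-1]
    - [[0,0,0.2],[0,0,0],-1]
    - [[0,0,0],[0,0,0],-1]
    - [[0,0,0],[0,0,0],-1]
    - [[0,0,0],[0,0,0],0.2]
    - [[0,0,0],[0,0,0],0.3]
    - [[0,0,0],[0,0,0],0.5]
    - [[0,0,0],[0,0,0],1]

```text
time: 23.32
position: [0.4783, -0.4163, 0.0933]
tool_rot: [-2.179, -2.263, 0.0]
ft_force: [0.9, 0.0, 1.0]
grip_width: 0.78
grip_force: 0.0
```

>>> drive_tool:
  motion:
    - [[0,0,0],[0,0,0],1]
    - [[0,0,0],[0,0,0],1]
    - [[0,0,-2],[0,0,0],1]
    - [[0,0,-4],[0,0,0],1]
    - [[0,0,-5],[0,0,0],1]
    - [[0,0,-5],[0,0,0],1]
    - [[0,0,-5],[0,0,0],1]
    - [[2,0,-2],[0,0,0],1]
    - [[5,0,0],[0,0,0],1]
    - [[5,0,0],[0,0,0],1]
    - [[5,0,0],[0,0,0],1]
    - [[5,0,0],[0,0,0],1]

```text
time: 24.82
position: [0.4693, -0.1934, 0.3231]
tool_rot: [-2.177, -2.264, 0.001]
ft_force: [0.4, 0.4, 1.1]
grip_width: 0.997
grip_force: 0.0
```

>>> drive_tool:
  motion:
    - [[5,-1,0],[0,0,0],1]
    - [[5,-1,0],[0,0,0],1]
    - [[5,-1,0],[0,0,0],1]
    - [[5,-1,0],[0,0,0],1]
    - [[5,-1,0],[0,0,0],1]
    - [[5,0,0],[0,0,0],1]
    - [[0,0,0],[0,0,0],1]
    - [[0,0,0],[0,0,0],1]

```text
time: 25.82
position: [0.4079, 0.1013, 0.3229]
tool_rot: [2.178, 2.264, -0.002]
ft_force: [-0.4, -0.8, 0.1]
grip_width: 1.0
grip_force: 0.0
```

```bash
python3 - <<'E'
from h import *
c=campose("wrist");im=ctrl.get_image("wrist");t=ctrl.get_image("top")
a=cv2.convertScaleAbs(cv2.resize(t[190:260,220:440],None,fx=2.5454,fy=2.5454,interpolation=cv2.INTER_CUBIC),alpha=1.8)
cv2.imwrite("pics/w9.png",np.vstack([im,a])[:,:,::-1])
s=ctrl.get_state();print(s["position"],tool((.3905,.1705,.192)),s["joint_positions"].round(2),R.from_rotvec(s["tool_rot"]).as_matrix().round(3))
print(w2p(c,(.3905,.1705,.165)),w2p(c,(.3905,.1705,.0)))
T=campose("top");print([(w2p(T,p)-[220,190])*2.5454+[0,420] for p in[(.48,-.4148,.04),(.476,-.2627,.038)]])
E
```

```text
[0.40838218 0.10032962 0.32291863] [ 7.08 -1.52 13.09] [ 0.71 -0.25 -0.85  1.9  -0.19  1.41 -0.06] [[-0.036  0.999 -0.001]
 [ 0.999  0.036 -0.   ]
 [-0.    -0.001 -1.   ]]
[261.47757862 132.77255653] [269.0146322  126.63339969]
[array([446.85575883, 489.01233963]), array([302.03867344, 495.97207457])]
```

View pics/w9.png

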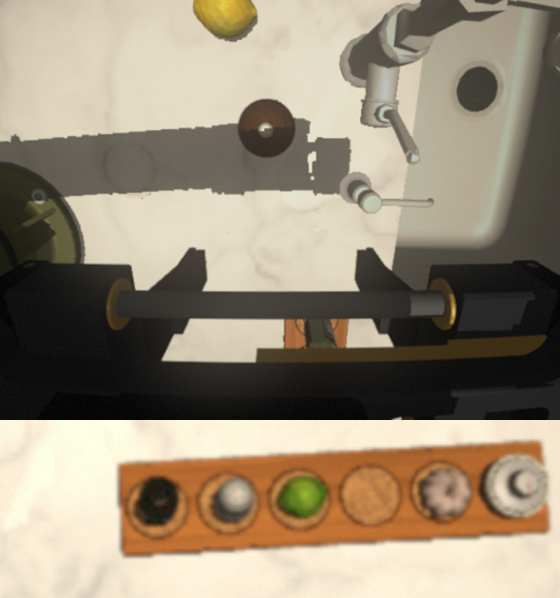

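The garlic sits on r4 at (445,490) in the lower strip, predicted (447,489), and the lime is on r2. In the wrist view the mill knob is at (265,129) and the tap lever's left edge at about (362,115).

```bash
python3 - <<'E'
from h import *
c=campose("wrist")
k=p2w(c,(265,129),.167);print(k,p2w(c,(267,129),.145),p2w(c,(362,115),.19),p2w(c,(350,185),.085))
print(tool((k[0],k[1],.192)))
E
```

```text
[0.39389759 0.17277454 0.167     ] [0.39454607 0.17203322 0.145     ] [0.46277347 0.18602999 0.19      ] [0.4840795  0.11411338 0.085     ]
[ 7.3  -1.18 13.09]
```

The body's end would nearly touch the lever, so I'll turn the gripper 80° for this pick.

>>> drive_tool:
  motion:
    - [[3.6,-0.6,0],[0,0,0],1]
    - [[3.7,-0.6,0],[0,0,0],1]
    - [[0,0,0],[0,0,-10],1]
    - [[0,0,0],[0,0,-10],1]
    - [[0,0,0],[0,0,-10],1]
    - [[0,0,0],[0,0,-10],1]
    - [[0,0,0],[0,0,-10],1]
    - [[0,0,0],[0,0,-10],1]
    - [[0,0,0],[0,0,-10],1]
    - [[0,0,0],[0,0,-10],1]
    - [[0,0,0],[0,0,0],1]
    - [[0,0,0],[0,0,0],1]

```text
time: 27.42
position: [0.3939, 0.1734, 0.3231]
tool_rot: [-0.22, -3.133, -0.0]
ft_force: [0.6, 0.4, 0.0]
grip_width: 0.997
grip_force: 0.0
```

```bash
python3 - <<'E'
from h import *
c=campose("wrist");im=ctrl.get_image("wrist")
s=ctrl.get_state();print(s["position"],tool((.3939,.1728,.192)),s["joint_positions"].round(2),R.from_rotvec(s["tool_rot"]).as_matrix().round(3))
q=w2p(c,(.3939,.1728,.15));print(q)
# dark-wood blob
hsv=cv2.cvtColor(im,cv2.COLOR_RGB2HSV);g=cv2.cvtColor(im,cv2.COLOR_RGB2GRAY)
m=((hsv[...,0]<15)|(hsv[...,0]>172))&(hsv[...,1]>90)&(g<120);m=m.astype(np.uint8)*255;m[250:]=0
n,l,st,ce=cv2.connectedComponentsWithStats(m)
for i in range(1,n):
    if st[i,4]>300: print(st[i],ce[i])
cv2.imwrite("pics/w10.png",im[:,:,::-1])
E
```

```text
[0.39394258 0.17350801 0.32312348] [-1.000e-02 -7.000e-02  1.311e+01] [ 0.43 -0.2  -0.78  1.88 -0.14  1.4   1.11] [[-0.99   0.139 -0.   ]
 [ 0.139  0.99  -0.   ]
 [ 0.    -0.    -1.   ]]
[279.9546945  212.14944229]
[  0 225 122  25 942] [ 67.86624204 239.75583864]
```

```bash
python3 - <<'E'
from h import *
im=cv2.imread("pics/w10.png");h=im[130:250,210:350].astype(int)
d=(h[...,2]>h[...,0]*1.6)|(h.max(2)<45)
n,l,st,ce=cv2.connectedComponentsWithStats(d.astype(np.uint8))
for i in range(1,n):
    if st[i,4]>200: print(st[i],ce[i]+[210,130])
print(im[212,220:345:8,::-1].tolist()); 
c=campose("wrist")
for dx in(-.0245,.0245): print(w2p(c,(.3939+dx,.1728,.141)),w2p(c,(.3939,.1728+dx,.141)))
E
```

```text
[[231, 223, 200], [230, 222, 198], [231, 223, 201], [231, 222, 200], [231, 223, 200], [66, 57, 48], [63, 56, 46], [86, 80, 70], [88, 81, 71], [63, 54, 45], [61, 53, 43], [221, 208, 184], [221, 211, 189], [222, 213, 189], [224, 214, 190], [225, 216, 191]]
[276.11503985 183.47422285] [253.77528703 212.72377201]
[283.45880644 233.74457445] [306.16680285 205.72293069]
```

```bash
python3 - <<'E'
from h import *
im=cv2.imread("pics/w10.png")
c=cv2.resize(im[100:260,190:370],None,fx=3,fy=3,interpolation=cv2.INTER_CUBIC)
cv2.imwrite("pics/w10c.png",cv2.convertScaleAbs(c,alpha=1.3,beta=15))
E
```

```text
(no output)
```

View pics/w10c.png

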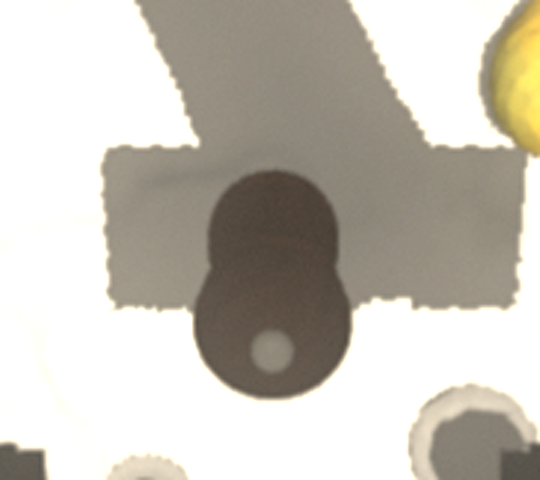

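The knob is at full-image (280.7,217) and the head spans u = 255–307, predicted 254–306. The grasp is well centred, so I'll descend and grip firmly.

>>> drive_tool:
  motion:
    - [[0,0,4],[0,0,0],1]
    - [[0,0,4],[0,0,0],1]
    - [[0,0,3],[0,0,0],1]
    - [[0,0,1.5],[0,0,0],1]
    - [[0,0,0.6],[0,0,0],1]
    - [[0,0,0],[0,0,0],1]
    - [[0,0,0],[0,0,0],0.4]
    - [[0,0,0],[0,0,0],0.2]
    - [[0,0,0],[0,0,0],0]
    - [[0,0,0],[0,0,0],-1]
    - [[0,0,0],[0,0,0],-1]
    - [[0,0,0],[0,0,0],-1]
  force: 45

```text
time: 28.98
position: [0.3938, 0.1738, 0.1923]
tool_rot: [-0.214, -3.134, 0.001]
ft_force: [-0.1, -1.0, 0.4]
grip_width: 0.536
grip_force: 45.0
```

>>> drive_tool:
  motion:
    - [[0,0,0],[0,0,0],-1]
    - [[0,0,0],[0,0,0],-1]
    - [[0,0,0],[0,0,0],-1]

```text
time: 29.35
position: [0.3938, 0.1738, 0.1922]
tool_rot: [-0.214, -3.134, 0.0]
ft_force: [-0.3, -0.3, 1.7]
grip_width: 0.541
grip_force: 45.0
```

>>> drive_tool:
  motion:
    - [[0,0,-0.5],[0,0,0],-1]
    - [[0,0,-1],[0,0,0],-1]
    - [[0,0,-1.5],[0,0,0],-1]
    - [[0,0,-1.5],[0,0,0],-1]
    - [[0,0,-1.5],[0,0,0],-1]
    - [[0,0,-1.5],[0,0,0],-1]
    - [[0,0,-1.5],[0,0,0],-1]
    - [[0,0,-1.5],[0,0,0],-1]
    - [[0,0,-1.5],[0,0,0],-1]
    - [[0,0,-1.5],[0,0,0],-1]
    - [[0,0,-1],[0,0,0],-1]
    - [[0,0,-0.5],[0,0,0],-1]

```text
time: 30.85
position: [0.394, 0.174, 0.3428]
tool_rot: [0.214, 3.134, 0.0]
ft_force: [0.8, 0.2, -1.9]
grip_width: 0.538
grip_force: 45.0
```

>>> drive_tool:
  motion:
    - [[0,0,0],[0,0,3],-1]
    - [[0,0,0],[0,0,6],-1]
    - [[0,0,0],[0,0,8],-1]
    - [[0,0,0],[0,0,8],-1]
    - [[0,0,0],[0,0,8],-1]
    - [[0,0,0],[0,0,8],-1]
    - [[0,0,0],[0,0,8],-1]
    - [[0,0,0],[0,0,8],-1]
    - [[0,0,0],[0,0,8],-1]
    - [[0,0,0],[0,0,8],-1]
    - [[0,0,0],[0,0,5],-1]
    - [[0,0,0],[0,0,2],-1]

```text
time: 32.35
position: [0.3937, 0.1738, 0.342]
tool_rot: [-2.18, -2.262, 0.001]
ft_force: [0.7, -0.1, -2.5]
grip_width: 0.54
grip_force: 45.0
```

```bash
python3 - <<'E'
from h import *
s=ctrl.get_state();print(s["position"],tool((.478,-.3385,.34)),s["joint_positions"].round(2),R.from_rotvec(s["tool_rot"]).as_matrix().round(3))
E
```

```text
[0.39368656 0.17383397 0.3420019 ] [-51.51   6.53   0.21] [ 0.65 -0.25 -0.94  1.85 -0.2   1.45 -0.21] [[-0.037  0.999 -0.001]
 [ 0.999  0.037 -0.   ]
 [-0.    -0.001 -1.   ]]
```

>>> drive_tool:
  motion:
    - [[-0.5,0.2,0],[0,0,0],-1]
    - [[-1,0.2,0],[0,0,0],-1]
    - [[-1.5,0.2,0],[0,0,0],-1]
    - [[-1.8,0.2,0],[0,0,0],-1]
    - [[-1.8,0.2,0],[0,0,0],-1]
    - [[-1.8,0.2,0],[0,0,0],-1]
    - [[-1.8,0.2,0],[0,0,0],-1]
    - [[-1.8,0.2,0],[0,0,0],-1]
    - [[-1.8,0.2,0],[0,0,0],-1]
    - [[-1.8,0.2,0],[0,0,0],-1]
    - [[-1.8,0.2,0],[0,0,0],-1]
    - [[-1.8,0.2,0],[0,0,0],-1]

```text
time: 33.85
position: [0.4253, -0.0183, 0.3422]
tool_rot: [2.179, 2.263, -0.0]
ft_force: [0.1, -0.4, -2.2]
grip_width: 0.54
grip_force: 45.0
```

>>> drive_tool:
  motion:
    - [[-1.8,0.2,0],[0,0,0],-1]
    - [[-1.8,0.2,0],[0,0,0],-1]
    - [[-1.8,0.2,0],[0,0,0],-1]
    - [[-1.8,0.2,0],[0,0,0],-1]
    - [[-1.8,0.2,0],[0,0,0],-1]
    - [[-1.8,0.2,0],[0,0,0],-1]
    - [[-1.8,0.2,0],[0,0,0],-1]
    - [[-1.8,0.2,0],[0,0,0],-1]
    - [[-1.8,0.2,0],[0,0,0],-1]
    - [[-1.8,0.2,0],[0,0,0],-1]
    - [[-1.8,0.2,0],[0,0,0],-1]
    - [[-1.8,0.2,0],[0,0,0],-1]

```text
time: 35.35
position: [0.4575, -0.2332, 0.3422]
tool_rot: [2.179, 2.263, -0.0]
ft_force: [0.6, 0.6, -2.8]
grip_width: 0.54
grip_force: 45.0
```

>>> drive_tool:
  motion:
    - [[-1.8,0.2,0],[0,0,0],-1]
    - [[-1.8,0.2,0],[0,0,0],-1]
    - [[-1.8,0.2,0],[0,0,0],-1]
    - [[-1.8,0.2,0],[0,0,0],-1]
    - [[-1.5,0.2,0],[0,0,0],-1]
    - [[-1,0.2,0],[0,0,0],-1]
    - [[-0.6,0.2,0],[0,0,0],-1]
    - [[-0.4,0.2,0],[0,0,0],-1]
    - [[0,0,0],[0,0,0],-1]
    - [[0,0,0],[0,0,0],-1]
    - [[0,0,0],[0,0,0],-1]
    - [[0,0,0],[0,0,0],-1]

```text
time: 36.85
position: [0.4774, -0.3381, 0.3424]
tool_rot: [2.178, 2.263, -0.0]
ft_force: [0.6, -0.6, -1.6]
grip_width: 0.532
grip_force: 45.0
```

```bash
python3 - <<'E'
from h import *
s=ctrl.get_state();print(s["position"],tool((.478,-.3385,.2085)),R.from_rotvec(s["tool_rot"]).as_matrix().round(3))
c=campose("wrist");im=ctrl.get_image("wrist");cv2.imwrite("pics/w11.png",im[:,:,::-1])
# cork rounds + mill foot: column profile of r3, and lime/garlic blobs
hsv=cv2.cvtColor(im,cv2.COLOR_RGB2HSV)
m=cv2.inRange(hsv,(30,100,20),(80,255,255));n,l,st,ce=cv2.connectedComponentsWithStats(m);i=1+st[1:,4].argmax();print("lime",ce[i],st[i],w2p(c,(.476,-.2627,.038)))
p=s["position"]
print("foot back/left/right pred",[w2p(c,p+d).round(0) for d in([0,.029,-.192],[-.029,0,-.192],[.029,0,-.192])])
print("head",[w2p(c,p+d).round(0) for d in([-.0245,0,-.05],[.0245,0,-.05])])
for v in range(150,270,8): print(v,im[v,230:330:6].sum(1).tolist())
E
```

```text
[ 0.47740133 -0.33808969  0.34238837] [-0.04  0.06 13.39] [[-0.038  0.999  0.   ]
 [ 0.999  0.038 -0.   ]
 [-0.     0.    -1.   ]]
lime [281.99804878 123.03512195] [ 265  102   35   42 1025] [281.3874028  122.73908071]
foot back/left/right pred [array([281., 176.]), array([250., 205.]), array([310., 207.])]
head [array([233., 280.]), array([327., 283.])]
150 [329, 326, 330, 200, 202, 193, 199, 200, 188, 187, 176, 202, 203, 206, 215, 615, 337]
158 [336, 334, 327, 204, 208, 190, 202, 150, 191, 209, 152, 197, 196, 205, 211, 679, 423]
166 [338, 333, 334, 211, 205, 188, 203, 187, 214, 209, 221, 215, 191, 200, 211, 659, 332]
174 [337, 340, 335, 212, 213, 213, 215, 192, 145, 158, 220, 208, 205, 199, 210, 679, 340]
182 [341, 344, 338, 215, 218, 156, 142, 137, 128, 127, 131, 143, 178, 205, 212, 518, 347]
190 [682, 688, 677, 217, 166, 150, 143, 141, 130, 129, 136, 132, 152, 176, 216, 686, 687]
198 [680, 691, 690, 389, 165, 162, 146, 140, 127, 134, 138, 144, 148, 159, 384, 686, 687]
206 [681, 691, 690, 374, 169, 163, 144, 141, 136, 140, 138, 140, 150, 161, 368, 684, 687]
214 [681, 692, 689, 328, 169, 159, 145, 144, 133, 135, 138, 139, 147, 159, 352, 693, 688]
222 [684, 692, 690, 354, 170, 161, 153, 144, 140, 145, 144, 148, 146, 160, 360, 693, 693]
230 [689, 693, 687, 357, 168, 157, 149, 133, 134, 134, 133, 149, 160, 161, 368, 694, 695]
238 [689, 693, 692, 175, 159, 150, 140, 136, 135, 130, 133, 142, 144, 158, 172, 692, 694]
246 [678, 694, 551, 159, 148, 152, 141, 137, 127, 127, 123, 138, 146, 151, 160, 635, 685]
254 [178, 170, 163, 158, 154, 144, 137, 126, 126, 128, 130, 129, 136, 149, 154, 154, 161]
262 [169, 161, 159, 155, 140, 137, 124, 132, 127, 126, 126, 130, 127, 132, 148, 151, 152]
```

The mill hangs upright: the foot spans u ≈ 251–311, predicted 250–310. I'll lower it onto r3.

>>> drive_tool:
  motion:
    - [[0,0,1],[0,0,0],-1]
    - [[0,0.1,1.5],[0,0,0],-1]
    - [[0,0,2],[0,0,0],-1]
    - [[0,0,2],[0,0,0],-1]
    - [[0,0,2],[0,0,0],-1]
    - [[0,0,1.5],[0,0,0],-1]
    - [[0,0,1.2],[0,0,0],-1]
    - [[0,0,0.8],[0,0,0],-1]
    - [[0,0,0.6],[0,0,0],-1]
    - [[0,0,0.4],[0,0,0],-1]
    - [[0,0,0.2],[0,0,0],-1]
    - [[0,0,0.1],[0,0,0],-1]

```text
time: 38.4
position: [0.4785, -0.3383, 0.2094]
tool_rot: [2.178, 2.263, -0.0]
ft_force: [-0.2, 0.6, -1.7]
grip_width: 0.538
grip_force: 45.0
```

>>> drive_tool:
  motion:
    - [[0,0,0.1],[0,0,0],-1]
    - [[0,0,0],[0,0,0],-1]
    - [[0,0,0],[0,0,0],-1]

```text
time: 38.78
position: [0.4785, -0.3383, 0.2084]
tool_rot: [2.179, 2.263, -0.0]
ft_force: [0.4, 0.8, -2.8]
grip_width: 0.539
grip_force: 45.0
```

>>> drive_tool:
  motion:
    - [[0,0,0.1],[0,0,0],-1]
    - [[0,0,0],[0,0,0],-1]
    - [[0,0,0],[0,0,0],-1]
  force: 10

```text
time: 39.15
position: [0.4787, -0.3384, 0.2082]
tool_rot: [2.178, 2.262, -0.0]
ft_force: [-1.0, 0.4, 5.9]
grip_width: 0.552
grip_force: 10.0
```

>>> drive_tool:
  motion:
    - [[0,0,0],[0,0,0],0.15]
    - [[0,0,0],[0,0,0],0.2]
    - [[0,0,0],[0,0,0],0.4]
    - [[0,0,0],[0,0,0],1]
    - [[0,0,0],[0,0,0],1]
    - [[0,0,0],[0,0,0],1]
    - [[0,0,-2],[0,0,0],1]
    - [[0,0,-3],[0,0,0],1]
    - [[0,0,-4],[0,0,0],1]
    - [[0,0,-4],[0,0,0],1]
    - [[0,0,-1],[0,0,0],1]

```text
time: 40.52
position: [0.4796, -0.3386, 0.352]
tool_rot: [2.174, 2.258, 0.001]
ft_force: [0.1, 0.1, -0.4]
grip_width: 1.005
grip_force: 0.0
```

>>> drive_tool:
  motion:
    - [[0,5,0],[0,0,0],1]
    - [[0,5,0],[0,0,0],1]
    - [[-5,5,0],[0,0,0],1]
    - [[-6,0,0],[0,0,0],1]
    - [[-6,0,0],[0,0,0],1]
    - [[-6,0,0],[0,0,0],1]
    - [[-3,0,0],[0,0,0],1]
    - [[0,0,0],[0,0,0],1]
    - [[0,0,0],[0,0,0],1]

```text
time: 41.65
position: [0.6327, -0.5855, 0.3469]
tool_rot: [-2.176, -2.264, -0.002]
ft_force: [0.3, -0.7, 0.2]
grip_width: 0.997
grip_force: 0.0
```

```bash
python3 - <<'E'
from h import *
s=ctrl.get_state();print(s["position"],s["time"])
T=campose("top");t=ctrl.get_image("top")
cv2.imwrite("pics/end.png",t[:,:,::-1]);hsv=cv2.cvtColor(t,cv2.COLOR_RGB2HSV)
m=cv2.inRange(hsv,(30,90,20),(80,255,255));m[:190]=0;m[260:]=0;m[:,:260]=0;m[:,440:]=0
n,l,st,ce=cv2.connectedComponentsWithStats(m);i=1+st[1:,4].argmax();print("lime",ce[i],st[i],w2p(T,(.476,-.2627,.038)))
g=t[190:260,260:440].sum(2)
print("mill head pred",[w2p(T,(.478,-.3385+d,.157)).round(1) for d in(.0245,0,-.0245)],[w2p(T,(.478+d,-.3385,.157)).round(1) for d in(.0245,-.0245)],"foot",w2p(T,(.478,-.3385,.016)))
for v in range(202,236,3): print(v,t[v,344:408:3].sum(1).tolist())
E
```

```text
[ 0.6326928  -0.58554916  0.34689871] 41.65
lime [338.63333333 219.7952381 ] [330 213  18  15 210] [338.66059301 219.84681173]
mill head pred [array([367.1, 213.6]), array([377.3, 213.4]), array([387.4, 213.2])] [array([376.8, 203.3]), array([377.8, 223.6])] foot [365.29892944 219.35749243]
202 [323, 298, 273, 259, 257, 245, 222, 206, 196, 203, 189, 165, 171, 168, 165, 166, 171, 144, 67, 67, 62, 70]
205 [180, 181, 173, 172, 172, 175, 175, 172, 171, 92, 44, 51, 68, 152, 177, 168, 166, 71, 67, 67, 67, 71]
208 [182, 180, 181, 180, 182, 154, 125, 61, 60, 57, 49, 74, 78, 65, 127, 194, 139, 82, 71, 63, 69, 66]
211 [153, 187, 189, 186, 125, 29, 27, 15, 41, 56, 69, 152, 325, 81, 119, 136, 141, 96, 95, 91, 63, 59]
214 [117, 129, 182, 160, 42, 22, 23, 18, 45, 59, 79, 112, 231, 76, 62, 136, 104, 105, 90, 122, 62, 59]
217 [144, 114, 168, 115, 22, 18, 14, 9, 33, 51, 65, 68, 77, 61, 98, 113, 117, 98, 90, 121, 92, 69]
220 [155, 128, 170, 106, 21, 18, 19, 19, 23, 35, 49, 54, 54, 51, 80, 111, 127, 122, 108, 118, 88, 76]
223 [129, 190, 184, 175, 26, 16, 13, 18, 21, 18, 38, 69, 117, 65, 85, 108, 118, 130, 124, 113, 55, 81]
226 [160, 182, 204, 205, 84, 19, 24, 28, 21, 43, 143, 203, 126, 67, 71, 83, 109, 100, 94, 78, 71, 76]
229 [206, 173, 198, 195, 190, 90, 47, 63, 108, 150, 175, 153, 70, 68, 67, 58, 69, 60, 61, 73, 65, 68]
232 [186, 201, 200, 202, 198, 197, 195, 185, 190, 199, 171, 85, 78, 78, 72, 76, 77, 72, 74, 70, 70, 73]
235 [201, 201, 200, 199, 198, 197, 197, 201, 197, 187, 100, 75, 78, 72, 68, 71, 77, 83, 90, 85, 93, 127]
```

The final top image checks out numerically. The lime is within 0.1 px of its target, and the mill's head and foot edges lie where an upright mill on r3 should be. The robot is clear, so I'm handing in.

```bash
python3 -c "
from bench import ctrl
print(ctrl.close_job())"
```

```text
the job is handed in; nothing more can be done
None
```

The job is handed in: salt, lime, pepper mill and garlic stand on their rounds in that order from the spice jar to the timer. The last picture confirmed the lime and mill; salt and garlic were checked only just after they were placed.

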